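# Clamp the loose bearing bracket and thread the guide rod

### The arm

A 6-joint arm with a two-finger parallel gripper is mounted at the origin on a cart in front of the work surface, level with it; the furniture and walls round the work are solid. World frame = base frame: x ahead of the robot, y to its left, z up, the work surface at z = 0. Lengths are in m, angles in degrees, forces in N, time in s.
With the tool pointing down it reaches from about 0.275 to 0.825 m from the base axis. Payload 4.9 kg.
Tool frame: the origin (TCP) lies midway between the tips of the shut fingers; the grasp point (between the pads) lies 19 mm behind it; z points along the fingers, y is the line along which they close (so a half turn about z gives the same grasp; the last joint's range is limited). The gripper opens to 85 mm and grips with 20 to 120 N. Pads are 22 mm wide; open, the fingers measure 114 mm over their backs; the gripper's body (76 mm by 85 mm) begins 54 mm behind the grasp point. The pads swing forward as they close: fully open they stand 13 mm farther back than shut.
Start: joints at [-82.059, 18.69, -11.035, 60.275, 0, 82.311], TCP at [0.148, -0.53, 0.211] pointing down, gripper open.
Joint ranges: [-152.03, 152.03], [-55.5, 102.48], [-74.3, 77.21], [-110.64, 120.58], [-84.22, 78.4], [-180, 180]. Speed limits (degrees/s): [147.25, 147.25, 180, 180, 180, 180].

### API

Orientations are given as [roll, pitch, yaw] about the fixed x, y, z axes, in that order (R = Rz(yaw) Ry(pitch) Rx(roll)).
In Python, from bench import manip, optics, boxes_of, trace gives the robot as it stands. The module is installed in compiled form; this text tells all that it offers.
- The arm moves only by the tool carry_out, never from a script. Its argument "targets" is a list of rows, each a list of 7 numbers: the closure, from 0 (fully open) to 1 (shut), then the shift along the world's x, y, z as a fraction of full scale, then the turn, a rotation vector about the world's x, y, z as a fraction of full scale. In form: [[grip, dx, dy, dz, wx, wy, wz], ...]. A call has 1 to 10 rows; each row shifts and turns the commanded pose from where the row before left it; what a row does not reach is not made up. Full scale, the value 1, is 0.075 m for a shift and 90 degrees for a turn. A row lasts 1/12 s, in which the tool goes at most 41.7 mm and 7.16 degrees, less where a joint would pass 70% of its speed; a pose out of reach is approached as far as the arm can. A call with a number of a shift or a turn outside -1 to 1 is refused whole. A call with a gripper value outside its range is refused whole. The fingers move at their own pace and stop on an object; the grip force is fixed at half the most. Time passes only in rows, so rows that do not move let the fingers close. It gives the time, the measured TCP pose, the force, the opening and the grip force at its end, in the units of the state.
- manip.observe(): the state, without advancing time (a new reading comes with each control period).
- optics.camera(name): name is "side" or "top"; returns the picture (384x512x3 uint8, blue, green, red); there is no depth.
- optics.calibration(name): a dict with "K" (3x3 intrinsics, pixels), "k1" (the pictures are not rectified: a ray, as slopes to the right and down, at radius r is drawn at 1 + k1 r^2 times it, then the intrinsics apply), "pose" (4x4, takes a point from camera to world coordinates). Camera axes: x right, y down, z forward; pixel columns grow to the right and rows downward; lengths in m; the calibration is good to about 2 mm. A picture is of the moment at which its call begins. calibration takes no time and is no camera call.
- manip.finish_job(): hands the job in; it is judged then, once.
Trained networks look in the newest picture that a camera, given by its name, has taken for a name from the list of things; names that differ only in an ending like _2 or _b are one class to them, and where a whole thing is asked for, a point or a joint stands for the part that bears it (a point fixed in the world has none). Each returns a list of dicts, best first, with "conf" (0 to 1); they miss things now and then, are a little off and sometimes report something else, mostly with a low value. They report only what shows in the picture. A call takes as long as a camera call.
- boxes_of(camera, target): "xyz" ([x, y, z] in m, in world coordinates, good to about 4 mm: the middle of the surface that is visible of it).
- trace(camera, target): "pixels" (384x512 bool, what is visible of it).
The state is a dict: "time_s": time; "joints": joint angles; "qvel": joint speeds; "tau": joint torques, N m; "position": TCP position; "tcp_rot": TCP orientation; "contact_force": force on the tool from outside, world axes, zero at the start; "moment": the same for the moment, N m; "opening": opening from 0.0 (shut) to 1.0 (fully open); "grasp_force": force on a finger pad.
Only numpy, scipy, OpenCV 4.12 (cv2) and the standard library are available. Lean on these libraries where they do the work, as an engineer would, in place of code of your own. Each camera call takes 0.05 s, during which the arm holds its last target. There are 200 camera calls.

### The job

The upper bearing bracket of the small lift frame has no screws in it yet and sags forward: squeeze the black spring clamp open, push its jaws over either upright side edge of the frame and let it go there, so that it pinches the bracket's flange flat against the upright plate. Then take the longer of the two rods out of the wooden block, leave the shorter one in it, and thread the rod, grooved end down, through the upper bushing and on through the lower one. Finish while still holding the rod, upright in both bushings with its lower end standing about 15 mm out below the lower bushing and clear of the base, so that its circlip can be fitted; leave the brew group, the solenoid valve and the tape where they are.

Things in the scene. Friction and masses are not known exactly. Their poses are not given: they have to be found in the camera images.
- lift_frame: Aluminium lift frame on a grey base, fixed. Origin on the bench; at yaw 0 x points away from the robot, y left, z up. Base 100 x 120 x 10 mm (x -55 to 45). Upright plate at x 20 to 25 mm, y -50 to 50, up to z = 120 mm. In front, on one upright line at x -28, y 0 mm: two bronze bushings, bore 12 mm, the lower fixed at z 40 to 60, the upper (in the bracket) at z 100 to 120 mm once square.
- upper_bracket: Loose steel bracket: upright flange 5 mm thick, y -50 to 50 mm, 49 mm tall, before the plate, with an arm 38 mm wide reaching 65 mm forward that carries the upper bushing. Origin: foot of the flange, 71 mm up. It only rocks about this foot, sags forward up to 0.08 rad, and moves under 2 N; z axis upright when flat on the plate (10 mm thick together, 12 mm at clamp height while sagging).
- left_edge (a point): On the frame's left side edge (its y +50 mm), 96 mm up, mid-thickness of plate and flange: the clamp's place (right edge, y -50 mm, is the mirror image). The clamp lies level there, jaws pointing along the frame's y into the edge, one on the flange, one behind the plate; both faces are free for 20 mm in from the edge.
- upper_bush (a point): Centre of the upper mouth of the upper bushing (bore 12 mm, 20 mm tall); moves with the bracket.
- lower_bush (a point): Centre of the upper mouth of the lower bushing (bore 12 mm), 60 mm above the bench; its lower face is 20 mm below this point, the base's top 50 mm below.
- spring_clamp: Black nylon spring clamp lying on its side, 95 mm long, 26 mm high, 46 g. Origin: on the pivot axis, underside; z the pivot axis. x: centre line when shut, jaws (rubber faces) 26 to 46 mm ahead, handles (flat plates) 12 to 48 mm behind; squeeze about 32 mm behind. Over the handle ends 44 mm shut, 27 mm squeezed. Frame belongs to one half, which turns by half the clamp_jaw angle (+z) on opening.
- clamp_jaw (a joint): Clamp opening, rad: 0 shut (jaw tips 2 mm apart), 0.18 jaws parallel, 10 mm apart (gripping plate and flange), 0.48 fully squeezed on its stop (18 mm apart at the heel, 23 mm at the tips). Sprung shut: full squeeze takes about 13 N on each handle; it pinches 10 mm with about 8 N.
- clamp_mouth (a point): Point between the clamp's jaw faces, 36 mm ahead of the pivot, half way up (13 mm over the underside).
- rod_block: Wooden block 40 x 90 x 50 mm, fixed, origin under its centre; two upright holes at y -25 and +25 mm, 11 mm wide, 35 mm deep (floor 15 mm above the bench). One rod stands in each, either way round.
- guide_rod: The longer rod: bright steel, 10 mm diameter, 150 mm long, about 90 g, upright in the block, its top 165 mm above the bench. Origin at its lower end, z up along it. Lowest 6 mm taper to 4 mm diameter, circlip groove 10 mm above the end. No head: it drops through the bushings if let go.
- guide_rod_tip (a point): Centre of the long rod's lower (grooved, tapered) end.
- short_rod: The shorter rod, same diameter, 100 mm long, in the block's other hole; stays there. Origin at its lower end.
- hanging_lead_point (a point): Where the black lead that hangs in front of the bench passes bench height. It is as solid as a rod for the arm, rises to 1.2 m above the bench, and leans 37 mm to the right by 0.6 m up (40 mm to the right and 10 mm nearer the robot by 0.7 m). All the work lies to the left of it, the tall black machine (366 mm, also solid) to the right: swing past both with the arm folded back.
- brew_group: Bystander: dark brew group, 110 x 72 x 64 mm, behind the work. Origin under its centre.
- solenoid_valve: Bystander: small white valve, 40 x 55 x 21 mm. Origin under its centre.
- tape_roll: Bystander: roll of black tape, 55 mm across, 19 mm high. Origin under its centre.

How it is judged (in metres and radians):
On the way, in this order (a step that is already met when the one before it is completed fails the run):
1. the clamp has been let go on the frame and holds the bracket square (angle between upper_bracket's own z axis and vertical below 0.02 rad and contact force between spring_clamp and upper_bracket above 1.5 N and value of joint clamp_jaw between 0.1 and 0.3 rad and height (world z) of spring_clamp above 0.05 m and contact force between the fingers and spring_clamp below 0.3 N and linear speed of spring_clamp below 0.02 m/s), for 0.3 s.
2. the rod's lower end has come out below the upper bushing, above the lower one (z of guide_rod_tip in the frame of upper_bush below -0.024 m and z of guide_rod_tip in the frame of lower_bush above 0 m and horizontal distance between guide_rod_tip and upper_bush below 0.006 m and angle between the z axis of guide_rod and the z axis of lift_frame, either way round below 0.06 rad), for 0.05 s.
At the end, for the whole second after the job is handed in: Rod upright (0.05 rad) in both bushings, lower end 7 to 24 mm below the lower bushing and within 4 mm of its axis, gripped by the fingers (over 3 N) and still; bracket square (0.02 rad), pinched by the clamp, which is off the bench and not touched by the fingers (all of step 1 and z of guide_rod_tip in the frame of lower_bush between -0.044 and -0.027 m and horizontal distance between guide_rod_tip and lower_bush below 0.004 m and angle between guide_rod's own z axis and vertical below 0.05 rad and contact force between the fingers and guide_rod above 3 N and linear speed of guide_rod below 0.02 m/s); the arm keeps its last pose, push and grip.
It fails at once if a bystander was moved more than 25 mm (distance of any of brew_group, solenoid_valve, tape_roll from where it was at the start of the episode above 0.025 m).
It fails at once if the shorter rod was drawn out of the block (distance of short_rod from where it was at the start of the episode above 0.02 m).
It also fails if it takes over 58 s, if anything falls off the work surface, if the arm or the gripper's body presses on something with over 40 N, if the wrist force passes 120 N, or if a joint passes its speed limit or range.

## Working session

There is one attempt and no reset: what is moved stays moved. The work goes in short steps, Python scripts to look and compute and a tool call to move; the robot and the scene stay as the last step left them, time stands still between calls to the robot, and variables do not carry over. Pictures are saved under pics/ and viewed, at most 10 in all, crops included, and the job is handed in when it is done.

Besides the shell and the picture viewer there is one more tool, called after "Emit:" by a JSON object that holds its "api" and its "payload", one argument or row to a line. carry_out: Moves the arm, as the interface text tells. Shift numbers are shares of 0.075 m and turn numbers shares of 90 degrees, none past 1 either way. Its arguments: {"type":"object","properties":{"targets":{"type":"array","items":{"type":"array","items":{"type":"number"}}}},"required":["targets"]}

```bash
mkdir -p pics
cat > h.py <<'E'
import numpy as np, cv2
from bench import manip, optics, boxes_of, trace
def proj(name,P):
    c=optics.calibration(name);T=np.linalg.inv(c["pose"]);p=T[:3,:3]@np.array(P,float)+T[:3,3]
    s=p[:2]/p[2];s=s*(1+c["k1"]*(s@s));return (c["K"]@np.array([*s,1]))[:2]
def ray(name,uv):
    c=optics.calibration(name);d=np.linalg.inv(c["K"])@np.array([*uv,1.]);d=d[:2];s=d.copy()
    for _ in range(20): s=d/(1+c["k1"]*(s@s))
    T=c["pose"];return T[:3,3],T[:3,:3]@np.array([*s,1])
def onz(name,uv,z):
    o,d=ray(name,uv);return o+d*(z-o[2])/d[2]
E
python3 - <<'E'
from h import *
print(manip.observe())
for n in("side","top"):
    im=optics.camera(n);cv2.imwrite(f"pics/{n}0.png",im)
    c=optics.calibration(n);print(n,c["pose"].round(3).tolist(),c["K"].round(1).tolist(),c["k1"])
    for t in("lift_frame","upper_bracket","upper_bush","lower_bush","left_edge","spring_clamp","clamp_mouth","rod_block","guide_rod","short_rod","guide_rod_tip","hanging_lead_point","brew_group","solenoid_valve","tape_roll"):
        r=boxes_of(n,t);print(t,[(np.round(q["xyz"],3).tolist(),round(q["conf"],2)) for q in r[:3]])
print(manip.observe()["time_s"])
E
```

```text
{'time_s': 0.0, 'joints': array([-8.20569927e+01,  1.87318194e+01, -1.10925916e+01,  6.02743825e+01,
        5.63511875e-04,  8.23108694e+01]), 'qvel': array([ 0.02710033,  0.05474148, -0.01242398, -0.0546226 ,  0.01523597,
       -0.04474111]), 'tau': array([-4.43451736e-04, -4.43392503e+01,  2.62441939e+01,  1.52010686e-02,
       -1.12161167e-04, -5.33334017e-06]), 'position': array([ 0.14813039, -0.52903319,  0.2101014 ]), 'tcp_rot': array([-1.79902170e+02, -1.37768227e-02,  1.56321257e+01]), 'contact_force': array([ 0.32994151, -0.1638612 , -0.75385732]), 'moment': array([-0.02620199,  0.01607011,  0.01349853]), 'grasp_force': 0.0, 'opening': 1.0012420667704394}
side [[0.974, -0.125, 0.188, 0.395], [-0.225, -0.452, 0.863, -0.481], [-0.023, -0.883, -0.468, 0.48], [0.0, 0.0, 0.0, 1.0]] [[382.8, 0.0, 256.1], [0.0, 382.8, 186.7], [0.0, 0.0, 1.0]] -0.08712491264655
lift_frame [([0.604, 0.277, 0.048], 0.65), ([0.507, 0.149, 0.039], 0.59)]
upper_bracket [([0.604, 0.279, 0.116], 0.88)]
upper_bush [([0.604, 0.283, 0.11], 0.76), ([0.472, 0.387, 0.018], 0.52)]
lower_bush [([0.603, 0.111, 0.015], 0.62), ([0.605, 0.278, 0.05], 0.6)]
left_edge [([0.605, 0.279, 0.048], 0.95)]
spring_clamp [([0.482, 0.389, 0.018], 0.79)]
clamp_mouth [([0.486, 0.384, 0.017], 0.55)]
rod_block [([0.511, 0.146, 0.041], 0.95)]
guide_rod [([0.514, 0.204, 0.112], 0.76)]
short_rod [([0.513, 0.156, 0.084], 0.65), ([0.514, 0.21, 0.112], 0.23)]
guide_rod_tip [([0.512, 0.207, 0.113], 0.8)]Traceback (most recent call last):
  File "<stdin>", line 7, in <module>
ValueError: it knows: brew_group, clamp_jaw, clamp_mouth, guide_rod, guide_rod_tip, left_edge, lift_frame, lower_bush, rod_block, short_rod, solenoid_valve, spring_clamp, tape_roll, upper_bracket, upper_bush
```

```bash
python3 -c "
import cv2;[cv2.imwrite(f'pics/{n}0b.png',cv2.resize(cv2.imread(f'pics/{n}0.png'),(800,600),interpolation=cv2.INTER_CUBIC)) for n in('side','top')]"
```

```text
[ WARN:0@0.070] global loadsave.cpp:275 findDecoder imread_('pics/top0.png'): can't open/read file: check file path/integrity
Traceback (most recent call last):
cv2.error: OpenCV(4.12.0) /io/opencv/modules/imgproc/src/resize.cpp:4208: error: (-215:Assertion failed) !ssize.empty() in function 'resize'
```

View pics/side0b.png

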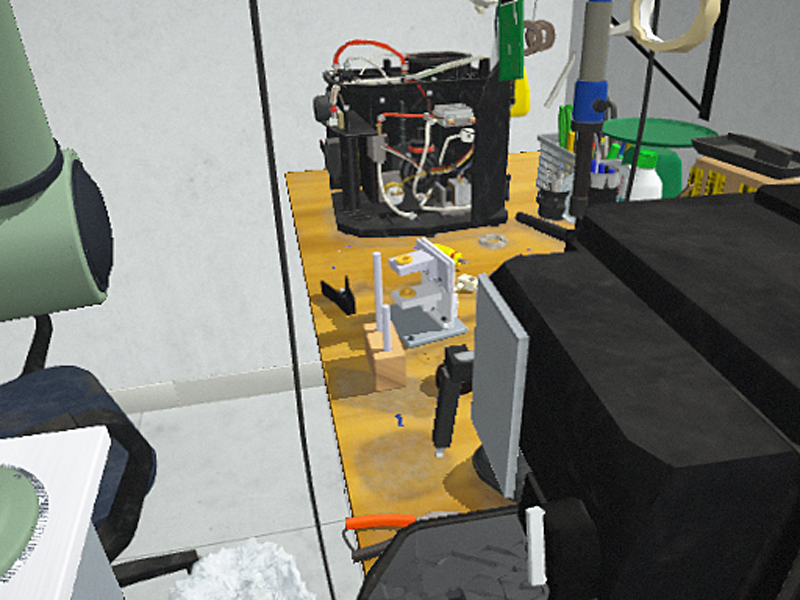

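The side view shows the frame at about (430,290), the rod block at (385,345) with the longer rod the far one at (378,285), the clamp at (340,297), and the lead at (270,150) running down to (320,500). Next is the top view.

Run:
```python
from h import *
n="top"
im=optics.camera(n)
c=optics.calibration(n);print(n,c["pose"].round(3).tolist(),c["K"].round(1).tolist(),c["k1"])
for t in("lift_frame","upper_bracket","upper_bush","lower_bush","spring_clamp","clamp_mouth","rod_block","guide_rod","short_rod","brew_group","solenoid_valve","tape_roll"):
    r=boxes_of(n,t);print(t,[(np.round(q["xyz"],3).tolist(),round(q["conf"],2)) for q in r[:3]])
cv2.imwrite("pics/top0.png",im)
u,v=proj(n,[.53,.24,.05]).astype(int);print(u,v)
x0,y0=max(0,u-100),max(0,v-75)
print("crop",x0,y0)
cv2.imwrite("pics/top0c.png",cv2.resize(im[y0:y0+150,x0:x0+200],(800,600),interpolation=cv2.INTER_CUBIC))
cv2.imwrite("pics/top0b.png",cv2.resize(im,(800,600)))
u,v=np.array([253,185]);
cv2.imwrite("pics/side0c.png",cv2.resize(cv2.imread("pics/side0.png")[135:260,190:340],(720,600),interpolation=cv2.INTER_CUBIC))
```

```text
top [[-0.015, -0.981, 0.193, 0.382], [-1.0, 0.02, 0.022, 0.25], [-0.026, -0.193, -0.981, 1.065], [0.0, 0.0, 0.0, 1.0]] [[471.4, 0.0, 260.6], [0.0, 471.4, 193.8], [0.0, 0.0, 1.0]] -0.08677617684056063
lift_frame [([0.593, 0.296, 0.019], 0.74), ([0.595, 0.294, 0.111], 0.35)]
upper_bracket [([0.595, 0.294, 0.118], 0.58)]
upper_bush [([0.595, 0.296, 0.111], 0.8)]
lower_bush [([0.59, 0.297, 0.02], 0.97)]
spring_clamp [([0.485, 0.387, 0.021], 0.59)]
clamp_mouth [([0.487, 0.388, 0.023], 0.55)]
rod_block [([0.508, 0.19, 0.048], 0.88)]
guide_rod [([0.59, 0.295, 0.019], 0.58), ([0.486, 0.392, 0.023], 0.5)]
short_rod [([0.514, 0.162, 0.106], 0.47)]
brew_group [([0.719, 0.118, 0.042], 0.88)]
solenoid_valve [([0.697, 0.383, 0.02], 0.75)]
tape_roll [([0.601, 0.139, 0.018], 0.83), ([0.696, 0.381, 0.021], 0.42)]
276 217
crop 176 142
```

View pics/top0b.png

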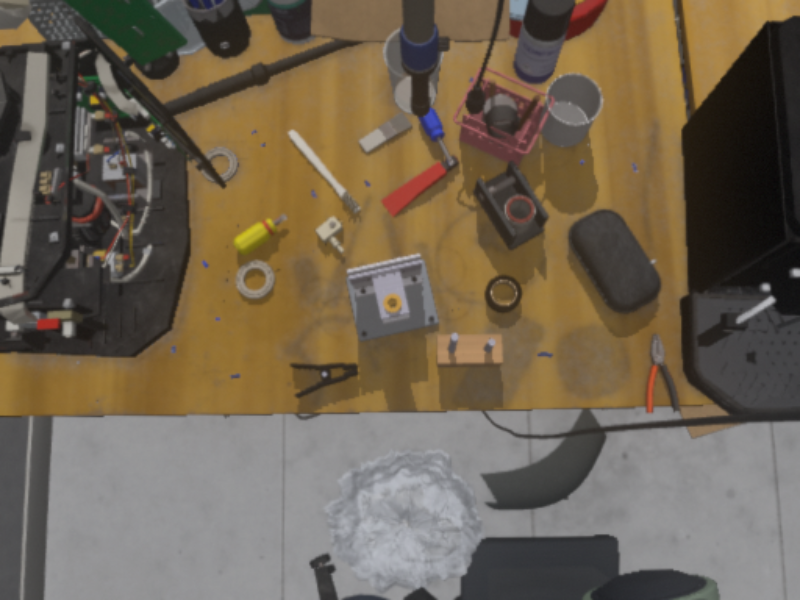

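View pics/top0c.png

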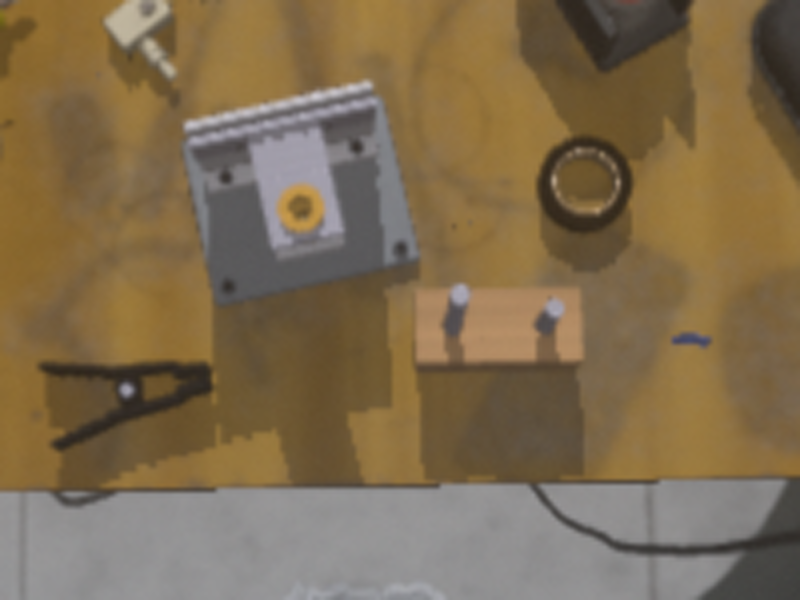

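View pics/side0c.png

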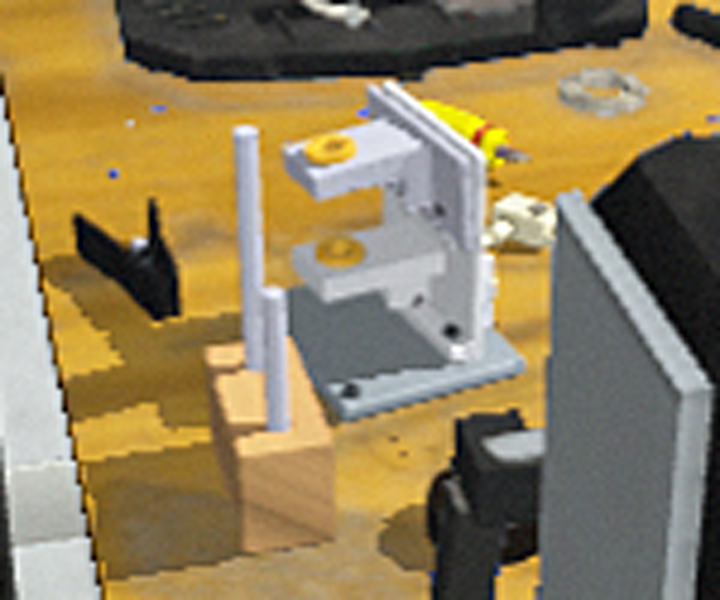

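The top view is clear (crop scale is 4, offset 176,142):
- **Frame:** base front corners at (218,303) and (418,262), with the upper bushing at (301,205).
- **Rods:** long rod top at (460,290), short rod top at (554,308).
- **Clamp:** pivot at (127,390), with its jaws pointing right at (210,377).

I'll fit the poses from these points.

```bash
cat >> h.py <<'E'
from scipy.optimize import least_squares
def tc(p): return np.array(p)/4-.375+[176,142]
def sc(p): return np.array(p)/4.8-.4+[190,135]
E
python3 - <<'E'
from h import *
def F(p,q):
    c,s=np.cos(p[2]),np.sin(p[2]);return [p[0]+c*q[0]-s*q[1],p[1]+s*q[0]+c*q[1],q[2]]
def sag(q,a):
    return [.02+(q[0]-.02)*np.cos(a)-(q[2]-.071)*np.sin(a),q[1],.071+(q[0]-.02)*np.sin(a)+(q[2]-.071)*np.cos(a)]
obs=[("top",tc((218,303)),[-.055,.06,.01],0),("top",tc((418,262)),[-.055,-.06,.01],0),("top",tc((185,122)),[.025,.05,.12],0),("top",tc((372,83)),[.025,-.05,.12],0),
("top",tc((301,205)),[-.028,0,.12],1),("side",sc((330,149)),[-.028,0,.12],1),("side",sc((340,250)),[-.028,0,.06],0),("side",sc((335,403)),[-.055,-.06,.01],0),("side",sc((523,358)),[.045,-.06,.01],0)]
f=lambda p:np.concatenate([proj(n,F(p,sag(q,p[3]) if s else q))-u for n,u,q,s in obs])
r=least_squares(f,[.59,.29,.2,.08],loss="soft_l1");print("frame",r.x,np.degrees(r.x[2]));print(f(r.x).reshape(-1,2).round(1).tolist())
p=r.x
print("bush",F(p,[-.028,0,.06]),"edge",F(p,[.02,.05,.096]))
def tri(a,b):
    g=lambda P:np.r_[proj("top",P)-a,proj("side",P)-b];r=least_squares(g,[.5,.2,.1]);return r.x.round(4),r.fun.round(1)
print("bush tri",tri(tc((301,205)),sc((330,149))))
print("long",tri(tc((460,290)),sc((246,132))),onz("top",tc((460,290)),.165))
print("short",tri(tc((554,308)),sc((272,293))),onz("top",tc((554,308)),.115))
for q in((416,290),(582,288),(583,363),(418,362)):print("blk",onz("top",tc(q),.05).round(4))
for q in((127,390),(210,367),(212,388),(42,367),(58,445)):print("clamp",onz("top",tc(q),.026).round(4))
print("edge bench",onz("top",tc((400,487)),0).round(3))
im=cv2.imread("pics/side0.png").astype(int).sum(2)
for v in(10,60,110,160,200,250,300,350):
    u0=int(.64*(255+v/.64*65/500));seg=im[v,u0-15:u0+25];k=np.where(seg<150)[0];print("lead",v,(u0-15+k).tolist())
print("nadir",proj("top",[.382,.25,0]))
E
```

```text
frame [0.60095092 0.29777511 0.18251053 0.07453186] 10.457083370094562
[[-1.4, 0.6], [0.6, 0.4], [-0.4, -0.3], [0.3, -0.0], [-0.3, 0.8], [0.1, -0.6], [-0.1, -0.1], [1.2, 1.2], [0.9, 0.6]]
bush [np.float64(0.5734159654224721), np.float64(0.292693136147428), 0.06] edge [np.float64(0.6115437907644972), np.float64(0.35057464385660947), 0.096]
bush tri (array([0.5708, 0.2915, 0.1152]), array([-0.1,  0.5,  0.5, -0.1]))
long (array([0.5173, 0.2132, 0.1646]), array([-0.1,  0.7,  0.7, -0.2])) [0.51863308 0.21305055 0.165     ]
short (array([0.5156, 0.1636, 0.114 ]), array([-0. ,  0.3,  0.3, -0.1])) [0.51604199 0.16359496 0.115     ]
blk [0.5365 0.2323 0.05  ]
blk [0.5358 0.1421 0.05  ]
blk [0.495  0.1431 0.05  ]
blk [0.4972 0.2321 0.05  ]
clamp [0.4872 0.3929 0.026 ]
clamp [0.4992 0.3468 0.026 ]
clamp [0.4875 0.3457 0.026 ]
clamp [0.5007 0.4406 0.026 ]
clamp [0.4574 0.4311 0.026 ]
edge bench [0.433 0.243 0.   ]
lead 10 [161, 162, 163, 164]
lead 60 [167, 168, 169]
lead 110 [173, 174, 175, 176]
lead 160 [179, 180, 181]
lead 200 [184, 185, 199]
lead 250 [190, 209]
lead 300 [196, 197, 219]
lead 350 [206, 224, 229]
nadir [272.85860159 286.38541921]
```

Run:
```python
from h import *
im=cv2.imread("pics/top0.png").astype(int).sum(2)
T=[]
for u in range(330,440,20):
    seg=im[255:290,u];k=np.where(seg<seg.min()+60)[0]+255;print(u,k.tolist());T.append((u,np.median(k)))
S=[(162.5,10),(168,60),(174.5,110),(180,160),(184.5,200)]
def L(p,z): return [p[0]-(.01 if z>.6 else 0)*(z-.6)/.1,p[1]-.037*z/.6,z]
def f(p):
    r=[]
    zs=np.linspace(-.2,.72,93)
    s=np.array([proj("side",L(p,z)) for z in zs]);t=np.array([proj("top",L(p,z)) for z in zs])
    for u,v in S: r.append(np.interp(v,s[::-1,1],s[::-1,0])-u)
    for u,v in T[1:]: r.append(np.interp(u,t[:,0],t[:,1])-v)
    return r
for x0 in(.35,.4):
    r=least_squares(f,[x0,.1],loss="soft_l1");print(r.x,np.round(f(r.x),1))
print(proj("top",L(r.x,0)),proj("top",L(r.x,.5)),proj("side",L(r.x,0)))
```

```text
330 [262, 278]
350 [279]
370 [275, 276, 277, 278]
390 [273, 274, 275]
410 [271, 272, 273]
430 [255, 256, 257, 258, 259, 260, 270, 271, 272]Traceback (most recent call last):
  File "<stdin>", line 16, in <module>
    return func(*args, **kwargs)
    result = trf(vector_fun.fun, vector_fun.jac, x0, f0, J0, lb, ub, ftol, xtol,
                 gtol, max_nfev, x_scale, loss_function, tr_solver,
                 tr_options.copy(), verbose, callback=callback_wrapped)
    return trf_no_bounds(
        fun, jac, x0, f0, J0, ftol, xtol, gtol, max_nfev, x_scale,
        loss_function, tr_solver, tr_options, verbose, callback=callback)
    J = jac(x)
    self._update_jac()
    ~~~~~~~~~~~~~~~~^^
    self.J = self.jac_wrapped(xp_copy(self.x), f0=self.f)
             ~~~~~~~~~~~~~~~~^^^^^^^^^^^^^^^^^^^^^^^^^^^^
    J, dct = approx_derivative(
             ~~~~~~~~~~~~~~~~~^
        self.fun,
        ^^^^^^^^^
    ...<2 lines>...
        **self.finite_diff_options,
        ^^^^^^^^^^^^^^^^^^^^^^^^^^^
    )
    ^
    J, _nfev = _dense_difference(fun_wrapped, x0, f0, h,
               ~~~~~~~~~~~~~~~~~^^^^^^^^^^^^^^^^^^^^^^^^
                             use_one_sided, method,
                             ^^^^^^^^^^^^^^^^^^^^^^
                             mf)
                             ^^^
    df = [f_eval - f0 for f_eval in f_evals]
                                    ^^^^^^^
    f = np.atleast_1d(self.fun(x, *self.args, **self.kwargs))
                      ~~~~~~~~^^^^^^^^^^^^^^^^^^^^^^^^^^^^^^
    return np.atleast_1d(self.fun(x))
                         ~~~~~~~~^^^
    return self.f(x, *self.args, **self.kwargs)
           ~~~~~~^^^^^^^^^^^^^^^^^^^^^^^^^^^^^^
  File "<stdin>", line 11, in f
  File "h.py", line 4, in proj
    c=optics.calibration(name);T=np.linalg.inv(c["pose"]);p=T[:3,:3]@np.array(P,float)+T[:3,3]
ValueError: time passes only in moves, steps and waits
```

Emit:
{"api": "carry_out", "payload": {
  "targets": [
    [0,-0.08,0.29,0.12,0,0,0],
    [0,-0.08,0.29,0.12,0,0,0],
    [0,-0.08,0.29,0.12,0,0,0],
    [0,-0.08,0.29,0.12,0,0,0],
    [0,-0.08,0.29,0.12,0,0,0],
    [0,-0.08,0.29,0.12,0,0,0],
    [0,-0.08,0.29,0.12,0,0,0],
    [0,-0.08,0.29,0.12,0,0,0],
    [0,-0.08,0.29,0.12,0,0,0],
    [0,-0.08,0.29,0.12,0,0,0]
  ]
}}

```text
time_s: 2.08
position: [0.088, -0.311, 0.3013]
tcp_rot: [180.0, 0.0, 15.6]
contact_force: [-0.8, 0.0, 1.1]
opening: 0.998
grasp_force: 0.0
```

Run:
```python
import numpy as np
b=np.radians(np.linspace(-74.2,40,17));r=np.interp(np.degrees(b),[-74,-10,25,40],[.323,.30,.30,.34])
P=np.c_[r*np.cos(b),r*np.sin(b)];print((np.diff(P,axis=0)/.075).round(2).tolist(),P[-1],np.diff(P,axis=0).round(2).sum(0))
```

```text
[[0.49, 0.21], [0.46, 0.27], [0.42, 0.32], [0.37, 0.37], [0.32, 0.41], [0.27, 0.44], [0.21, 0.47], [0.15, 0.48], [0.08, 0.49], [0.06, 0.49], [-0.01, 0.5], [-0.07, 0.49], [-0.13, 0.48], [-0.16, 0.47], [-0.03, 0.57], [-0.12, 0.59]] [0.26045511 0.21854779] [0.17 0.54]
```

Emit:
{"api": "carry_out", "payload": {
  "targets": [
    [1,0.49,0.21,0,0,0,0.058],
    [1,0.46,0.27,0,0,0,0.058],
    [1,0.42,0.32,0,0,0,0.058],
    [1,0.37,0.37,0,0,0,0.058],
    [1,0.32,0.41,0,0,0,0.058],
    [1,0.27,0.44,0,0,0,0.058],
    [1,0.21,0.47,0,0,0,0.058]
  ]
}}

```text
time_s: 2.67
position: [0.2799, -0.1241, 0.3012]
tcp_rot: [179.9, -0.0, 52.4]
contact_force: [0.5, 0.3, -0.5]
opening: 0.01
grasp_force: 0.0
```

Emit:
{"api": "carry_out", "payload": {
  "targets": [
    [1,0.15,0.48,0,0,0,0.058],
    [1,0.08,0.49,0,0,0,0.058],
    [1,0.06,0.49,0,0,0,0.058],
    [1,-0.01,0.5,0,0,0,0.058],
    [1,-0.07,0.49,0,0,0,0.058],
    [1,-0.13,0.48,0,0,0,0.058],
    [1,-0.16,0.47,0,0,0,0.058],
    [1,-0.03,0.54,0,0,0,0.058],
    [1,-0.1,0.52,0,0,0,0.058]
  ]
}}

```text
time_s: 3.42
position: [0.2626, 0.2111, 0.3014]
tcp_rot: [179.9, -0.0, 99.4]
contact_force: [1.5, -0.2, -0.3]
opening: -0.002
grasp_force: 0.0
```

Emit:
{"api": "carry_out", "payload": {
  "targets": [
    [0,0.292,0.285,-0.26,0,0,0],
    [0,0.292,0.285,-0.26,0,0,0],
    [0,0.292,0.285,-0.26,0,0,0],
    [0,0.292,0.285,-0.26,0,0,0],
    [0,0.292,0.285,-0.26,0,0,0],
    [0,0.292,0.285,-0.26,0,0,0],
    [0,0.292,0.285,-0.26,0,0,0],
    [0,0.292,0.285,-0.26,0,0,0],
    [0,0.292,0.285,-0.26,0,0,0],
    [0,0.292,0.285,-0.26,0,0,0]
  ]
}}

```text
time_s: 4.25
position: [0.4829, 0.4239, 0.1046]
tcp_rot: [-180.0, 0.0, 99.2]
contact_force: [0.9, 0.4, -0.1]
opening: 1.0
grasp_force: 0.0
```

Emit:
{"api": "carry_out", "payload": {
  "targets": [
    [0,0,0,0,0,0,0]
  ]
}}

```text
time_s: 4.33
position: [0.4831, 0.4243, 0.0992]
tcp_rot: [-179.7, 0.1, 99.2]
contact_force: [-1.5, -0.3, -0.5]
opening: 1.002
grasp_force: 0.0
```

Run:
```python
from h import *
print(manip.observe()["position"],manip.observe()["tcp_rot"],manip.observe()["joints"].round(0))
a=optics.camera("side");b=optics.camera("top")
u,v=proj("side",[.49,.4,.05]).astype(int);p,q=proj("top",[.49,.4,.05]).astype(int)
A=a[v-60:v+60,u-60:u+60];B=b[q-60:q+60,p-60:p+60]
cv2.imwrite("pics/g1.png",cv2.resize(np.hstack([A,B]),(800,400),interpolation=cv2.INTER_CUBIC));print(u,v,p,q)
```

```text
[0.48310839 0.42427967 0.09915275] [-1.79726660e+02  1.10415963e-01  9.91754558e+01] [ 35.  34.  -4.  52.   0. 116.]
218 175 202 236
```

View pics/g1.png

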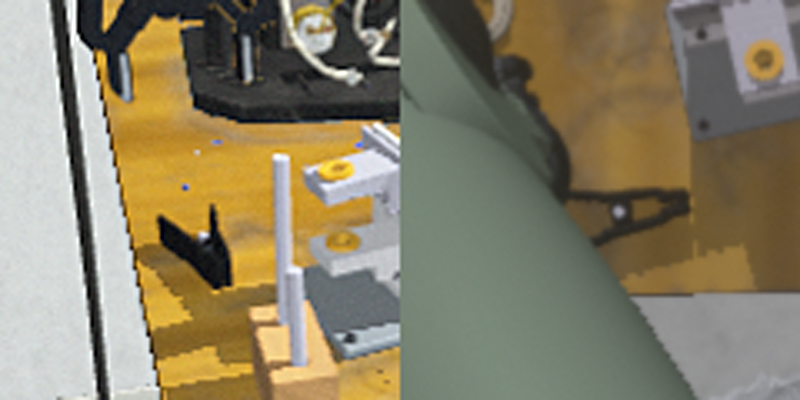

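The fingers, at about (120,75) and (245,60) in the left crop, straddle the clamp, so I'll go down.

Emit:
{"api": "carry_out", "payload": {
  "targets": [
    [0,0,0,-0.25,0,0,0],
    [0,0,0,-0.25,0,0,0],
    [0,0,0,-0.25,0,0,0],
    [0,0,0,-0.25,0,0,0],
    [0,-0.01,0,-0.24,0,0,0],
    [0,0,0,0,0,0,0]
  ]
}}

```text
time_s: 4.93
position: [0.4787, 0.4209, 0.0114]
tcp_rot: [-179.8, 0.1, 99.1]
contact_force: [-0.2, -0.9, 0.5]
opening: 0.998
grasp_force: 0.0
```

Emit:
{"api": "carry_out", "payload": {
  "targets": [
    [1,0,0,0,0,0,0],
    [1,0,0,0,0,0,0],
    [1,0,0,0,0,0,0],
    [1,0,0,0,0,0,0],
    [1,0,0,0,0,0,0],
    [1,0,0,0,0,0,0]
  ]
}}

```text
time_s: 5.43
position: [0.4816, 0.4231, 0.0136]
tcp_rot: [179.9, -0.0, 99.1]
contact_force: [-0.3, -0.0, -1.1]
opening: 0.145
grasp_force: 0.0
```

Emit:
{"api": "carry_out", "payload": {
  "targets": [
    [1,0,0,0.2,0,0,0],
    [1,0,0,0.3,0,0,0],
    [1,0,0,0.4,0,0,0],
    [1,0,0,0.3,0,0,0],
    [1,0,0,0,0,0,0]
  ]
}}

```text
time_s: 5.85
position: [0.4841, 0.425, 0.1085]
tcp_rot: [179.6, -0.2, 99.2]
contact_force: [1.0, 1.0, 1.9]
opening: 0.0
grasp_force: 0.0
```

Run:
```python
from h import *
print(manip.observe()["position"],manip.observe()["tcp_rot"])
a=optics.camera("side");b=optics.camera("top")
u,v=proj("side",[.49,.38,.1]).astype(int);p,q=proj("top",[.49,.38,.1]).astype(int)
A=a[v-50:v+50,u-50:u+50];B=b[q-50:q+50,p-50:p+50]
cv2.imwrite("pics/g2.png",cv2.resize(np.hstack([A,B]),(800,400),interpolation=cv2.INTER_CUBIC));print(u,v,p,q)
for n in("side","top"):
  for t in("spring_clamp","clamp_mouth"): print(n,t,[(np.round(r["xyz"],3).tolist(),round(r["conf"],2)) for r in boxes_of(n,t)[:2]])
```

```text
[0.48411496 0.4249712  0.10853155] [179.55303684  -0.21502057  99.16216071]
218 160 208 234
side spring_clamp [([0.509, 0.148, 0.039], 0.55), ([0.481, 0.39, 0.024], 0.51)]
side clamp_mouth [([0.49, 0.387, 0.021], 0.78)]
top spring_clamp [([0.488, 0.384, 0.021], 0.65)]
top clamp_mouth [([0.488, 0.389, 0.023], 0.62)]
```

View pics/g2.png

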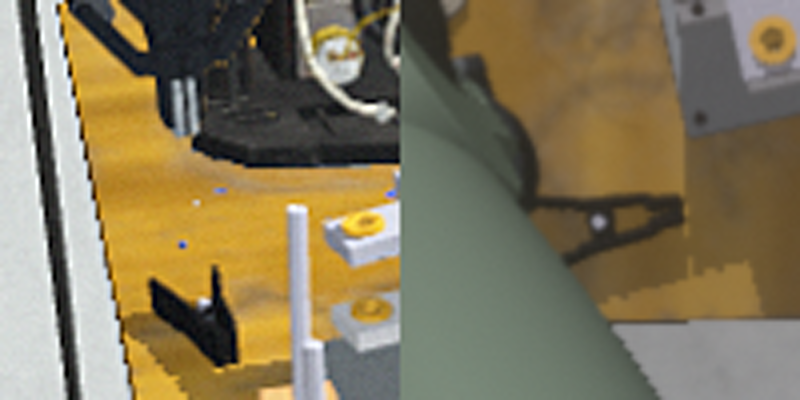

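The fingers closed above the handles. The clamp hasn't moved: its pivot is still at the same top pixel, (208,239). I'll check the settled pose reading before retrying.

Emit:
{"api": "carry_out", "payload": {
  "targets": [
    [0,0,0,0,0,0,0],
    [0,0,0,0,0,0,0]
  ]
}}

```text
time_s: 6.32
position: [0.4807, 0.4225, 0.1019]
tcp_rot: [-179.9, 0.0, 99.1]
contact_force: [-0.1, 0.1, -0.0]
opening: 0.275
grasp_force: 0.0
```

Run:
```python
from h import *
for i in range(4):
    o=manip.observe();print(o["time_s"],o["position"].round(4),o["tcp_rot"].round(2),o["qvel"].round(1));optics.camera("side")
for P in([.4823,.4245,.02],[.484,.425,.105],[.484,.425,.102]):print(proj("side",P)-[168,110])
```

```text
6.3167 [0.4807 0.4225 0.1019] [-1.7991e+02  4.0000e-02  9.9150e+01] [-0.1 -0.2  0.4  0.1 -0.1  0. ]
6.3667 [0.4808 0.4226 0.1021] [-1.7993e+02  3.0000e-02  9.9150e+01] [-0.1 -0.3  0.2  0.1  0.  -0. ]
6.4167 [0.4809 0.4226 0.1023] [-1.7995e+02  2.0000e-02  9.9150e+01] [ 0.  -0.3  0.2  0.1  0.   0. ]
6.4667 [0.481  0.4227 0.1024] [-1.7996e+02  2.0000e-02  9.9150e+01] [-0.1 -0.2  0.1  0.  -0.   0. ]
[47.52551893 71.72252757]
[45.79105847 41.93027196]
[45.87622075 43.01567252]
```

Emit:
{"api": "carry_out", "payload": {
  "targets": [
    [0,0.02,0.02,-0.3,0,0,0],
    [0,0,0,-0.4,0,0,0],
    [0,0,0,-0.4,0,0,0],
    [0,0,0,-0.2,0,0,0],
    [0,0,0,0,0,0,0],
    [0,0,0,0,0,0,0]
  ]
}}

```text
time_s: 7.02
position: [0.4821, 0.4239, 0.0047]
tcp_rot: [-179.9, 0.1, 99.1]
contact_force: [-0.3, 0.1, -0.2]
opening: 0.997
grasp_force: 0.0
```

Emit:
{"api": "carry_out", "payload": {
  "targets": [
    [0,0,0,-0.07,0,0,0],
    [0,0,0,0,0,0,0],
    [0,0,0,0,0,0,0]
  ]
}}

```text
time_s: 7.27
position: [0.4835, 0.4249, 0.0013]
tcp_rot: [179.9, -0.0, 99.1]
contact_force: [0.1, -0.7, -0.2]
opening: 1.0
grasp_force: 0.0
```

Run:
```python
from h import *
o=manip.observe();print(o["time_s"],o["position"].round(4),o["contact_force"].round(2),o["opening"])
a=optics.camera("side");u,v=proj("side",[.49,.40,.03]).astype(int)
cv2.imwrite("pics/g3.png",cv2.resize(a[v-40:v+40,u-50:u+50],(800,640)[:2] if 0 else (750,600),interpolation=cv2.INTER_CUBIC));print(u,v,proj("side",o["position"]))
```

```text
7.2667 [0.4835 0.4249 0.0013] [ 0.13 -0.72 -0.15] 0.9999256694270015
219 182 [216.44761556 187.8104438 ]
```

View pics/g3.png

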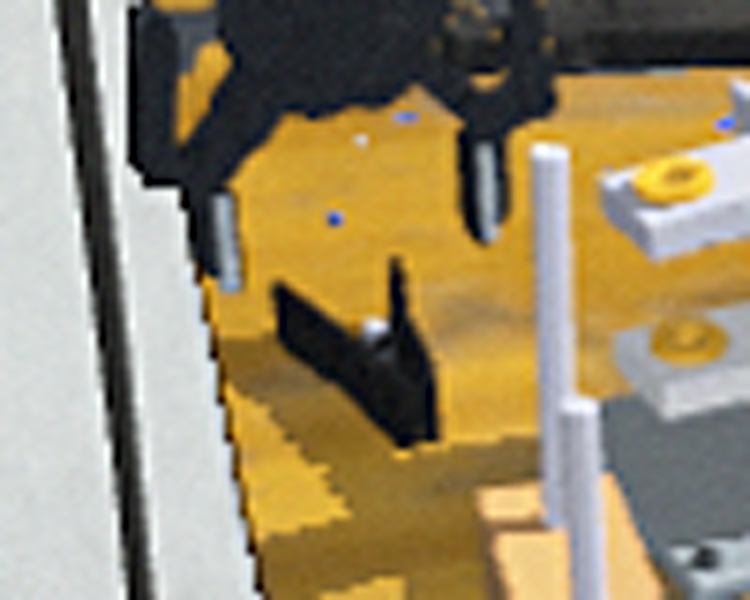

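Emit:
{"api": "carry_out", "payload": {
  "targets": [
    [0,0,0,-0.13,0,0,0],
    [0,0,0,0,0,0,0],
    [0,0,0,0,0,0,0]
  ]
}}

```text
time_s: 7.57
position: [0.4821, 0.4239, -0.0102]
tcp_rot: [-179.9, 0.0, 99.2]
contact_force: [0.2, -0.3, 0.7]
opening: 0.997
grasp_force: 0.0
```

Emit:
{"api": "carry_out", "payload": {
  "targets": [
    [0,0,0,-0.04,0,0,0],
    [0,0,0,0,0,0,0],
    [0,0,0,0,0,0,0]
  ]
}}

```text
time_s: 7.82
position: [0.4826, 0.4242, -0.0128]
tcp_rot: [-180.0, 0.0, 99.1]
contact_force: [-0.8, 0.2, 0.1]
opening: 0.996
grasp_force: 0.0
```

Emit:
{"api": "carry_out", "payload": {
  "targets": [
    [1,0,0,0,0,0,0],
    [1,0,0,0,0,0,0],
    [1,0,0,0,0,0,0],
    [1,0,0,0,0,0,0],
    [1,0,0,0,0,0,0]
  ]
}}

```text
time_s: 8.23
position: [0.4842, 0.4257, -0.0106]
tcp_rot: [179.8, -0.1, 99.2]
contact_force: [-3.5, -1.1, 16.3]
opening: 0.3
grasp_force: 18.6
```

Run:
```python
from h import *
o=manip.observe();print(o["time_s"],o["position"].round(4),o["contact_force"].round(2),o["opening"],o["grasp_force"])
a=optics.camera("side");u,v=proj("side",[.49,.40,.03]).astype(int)
cv2.imwrite("pics/g4.png",cv2.resize(a[v-40:v+40,u-50:u+50],(750,600),interpolation=cv2.INTER_CUBIC));print(u,v,proj("side",o["position"]))
```

```text
8.2333 [ 0.4842  0.4257 -0.0106] [-3.48 -1.06 16.32] 0.3003064330741265 18.620321452617645
219 182 [216.97185556 191.54788648]
```

View pics/g4.png

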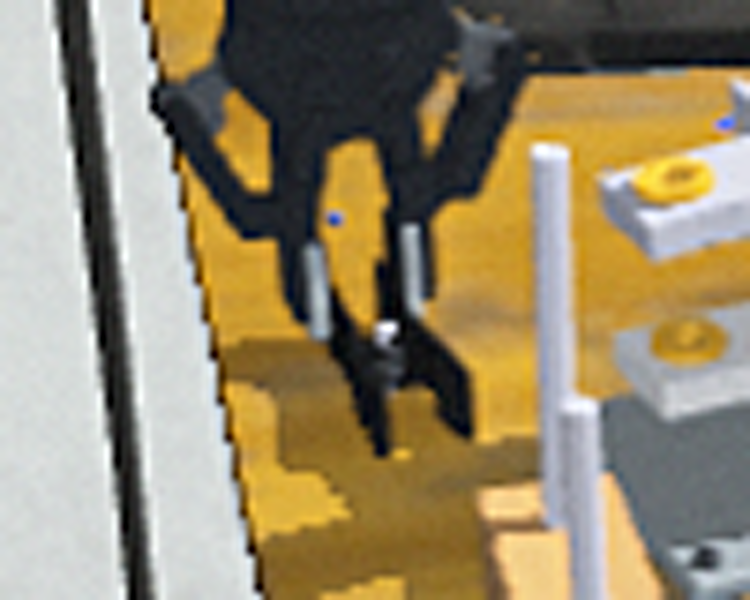

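Squeezed: both pads are on the handles at about (318,300) and (412,280), and the jaws are open at (385,450) and (468,430). I'll lift it and measure the pivot pin.

Emit:
{"api": "carry_out", "payload": {
  "targets": [
    [1,0,0,0.04,0,0,0],
    [1,0,0,0.1,0,0,0],
    [1,0,0,0.2,0,0,0],
    [1,0,0,0.3,0,0,0],
    [1,0,0,0.3,0,0,0],
    [1,0,0,0.2,0,0,0.0145],
    [1,0,0,0,0,0,0],
    [1,0,0,0,0,0,0],
    [1,0,0,0,0,0,0]
  ]
}}

```text
time_s: 9.03
position: [0.482, 0.4238, 0.0718]
tcp_rot: [-179.9, 0.0, 100.4]
contact_force: [-0.4, -0.1, -1.1]
opening: 0.279
grasp_force: 58.7
```

Run:
```python
from h import *
o=manip.observe();print(o["time_s"],o["position"].round(4),o["tcp_rot"].round(2),o["contact_force"].round(2),o["opening"],o["grasp_force"])
a=optics.camera("side");b=optics.camera("top")
cv2.imwrite("pics/s5.png",a);cv2.imwrite("pics/t5.png",b)
P=np.array([.488,.393,.09]);print(proj("side",P),proj("top",P))
u,v=proj("side",P).astype(int);p,q=proj("top",P).astype(int)
A=a[v-30:v+30,u-40:u+40];B=b[q-30:q+30,p-40:p+40]
cv2.imwrite("pics/g5.png",cv2.resize(np.vstack([A,B]),(400,600),interpolation=cv2.INTER_CUBIC) if 0 else cv2.resize(np.hstack([A,B]),(800,300),interpolation=cv2.INTER_CUBIC));print(u,v,p,q)
```

```text
9.0333 [0.482  0.4238 0.0718] [-1.7991e+02  4.0000e-02  1.0043e+02] [-0.36 -0.13 -1.06] 0.2785501746751108 58.67487609386444
[217.45892363 162.07606085] [203.15169772 235.70491758]
217 162 203 235
```

View pics/g5.png

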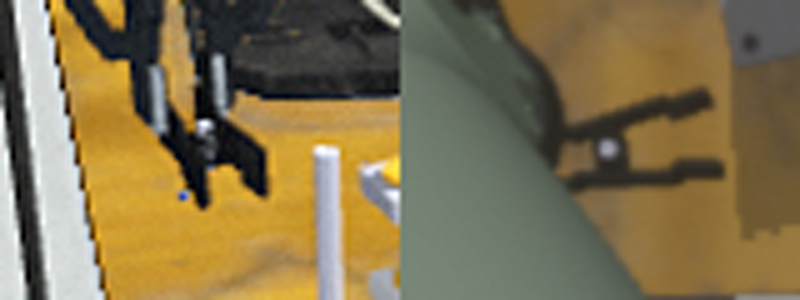

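The clamp is held open. The pivot pin is at side (205,127) and top (608,148), and the jaw tips are at top (710,98) and (722,168). Next I'll compute its pose.

Run:
```python
from h import *
S=lambda p:np.array(p)/5-.4+[177,132]
T=lambda p:(np.array(p)-[400,0])/5-.4+[163,205]
def tri(a,b):
    g=lambda P:np.r_[proj("top",P)-a,proj("side",P)-b];r=least_squares(g,[.5,.4,.1]);return r.x.round(4),r.fun.round(1)
pv,e=tri(T((608,148)),S((205,127)));print("pivot",pv,e)
for z in(.105,.11,.115):
  a=onz("top",T((710,98)),z);b=onz("top",T((722,168)),z);p=onz("top",T((608,148)),z);m=(a+b)/2
  print(z,p.round(4),m.round(4),np.linalg.norm(a-b).round(4),np.linalg.norm(m-p).round(4),np.degrees(np.arctan2(*(m-p)[1::-1])).round(1))
  if z==.11:
    for j in(a,b): print("side top/bottom rows of jaw tip",proj("side",[j[0],j[1],z]),proj("side",[j[0],j[1],z-.026]))
print(S((203,205)),S((262,195)),S((203,165)),S((265,150)))
```

```text
pivot [0.4891 0.3886 0.1056] [-0.   0.1  0.1 -0. ]
0.105 [0.4894 0.3887 0.105 ] [0.4949 0.3442 0.105 ] 0.0293 0.0448 -83.0
0.11 [0.4889 0.3879 0.11  ] [0.4943 0.3437 0.11  ] 0.0292 0.0446 -83.0
side top/bottom rows of jaw tip [228.21262416 161.20735961] [228.81639119 171.07332323]
side top/bottom rows of jaw tip [216.48486556 163.39914226] [217.24873084 173.33658925]
0.115 [0.4883 0.3872 0.115 ] [0.4937 0.3432 0.115 ] 0.029 0.0443 -83.0
[217.2 172.6] [229.  170.6] [217.2 164.6] [229.6 161.6]
```

Emit:
{"api": "carry_out", "payload": {
  "targets": [
    [1,0.15,0.09,0,0,0,0.0167],
    [1,0.28,0.13,0,0,0,0],
    [1,0.28,0.13,0,0,0,0],
    [1,0.28,0.13,0,0,0,0],
    [1,0.28,0.11,0,0,0,0],
    [1,0.146,0.056,0,0,0,0],
    [1,0,0,0,0,0,0],
    [1,0,0,0,0,0,0],
    [1,0,0,0,0,0,0],
    [1,0,0,0,0,0,0]
  ]
}}

```text
time_s: 9.97
position: [0.5876, 0.4723, 0.0723]
tcp_rot: [-179.9, 0.0, 102.0]
contact_force: [0.7, 0.7, -0.3]
opening: 0.282
grasp_force: 58.7
```

Run:
```python
from h import *
o=manip.observe();print(o["time_s"],o["position"].round(4),o["tcp_rot"].round(2),o["opening"],o["grasp_force"])
I={n:optics.camera(n) for n in("side","top")}
P=np.array([.5964,.4475,.106])  # expected pivot pin
for n in I:
    u,v=proj(n,P);w=I[n][int(v)-12:int(v)+13,int(u)-12:int(u)+13].min(2).astype(float)
    print(n,(u,v));print(w[4:22,3:23].astype(int))
cv2.imwrite("pics/t6.png",I["top"]);cv2.imwrite("pics/s6.png",I["side"])
```

```text
9.9667 [0.5876 0.4723 0.0723] [-1.7990e+02  3.0000e-02  1.0198e+02] 0.28246285977592006 58.70676040649414
side (np.float64(254.7625618609909), np.float64(143.85048105571616))
[[132 148  78  39  43  42  47  41  16  23  17 114 145  69  19  16  19  58
  103  94]
 [143 171  96  13  28  35  28  22  21  15  16 105 157  86 135 234 231 191
  187 150]
 [133 182 114  39  18  22  30  29  20  21  13 105 161  91 142 239 220 196
  184 189]
 [135 172 102  43  40  22  27  15  23  24  14 107 161  96  78 146 152 164
  175 193]
 [131 169  95  26  50  56  37  15  20  18   2 107 162 104  30  68  79 145
  194 172]
 [132 169  93  24  38  64  47  11  21  14  11 121 179 105  31  59  58  95
  129 109]
 [131 170 104  37  27  50  56  21   0  19   3  84 149 110  33  63  63  65
   66  68]
 [118 151  95  27  43  46  42  20  20  11   4  27  97 116  57  65  65  72
   66  68]
 [116 159 115   3  36  54  23   6  17   8   0   0  33  63  60  64  68  67
   71  71]
 [110 168 131   0  19  47  34  11  22 126 195 153  53  18  40  65  70  72
   73  69]
 [128 167 134   0  15  29  33  14  16 119 203 169  54  23  34  28  53  61
 
[... 1503 characters left out ...]
  79  41
   37  51]
 [ 97  96  95  94  92  90  87  86  83  78  74  59  54  90 105  90  60  36
   37  54]
 [ 98  97  96  93  93  91  88  87  85  81  77  68  53  52  57  51  41  35
   39  54]
 [ 99  98  97  96  94  93  90  88  85  84  80  76  64  47  37  36  35  38
   40  48]
 [ 99  99  96  97  95  94  92  89  87  85  82  79  72  58  43  40  38  38
   38  43]
 [101 100  99  97  96  95  93  91  89  86  84  81  79  69  53  42  39  41
   39  39]
 [101 100  99  97  96  95  93  92  90  87  86  83  80  75  60  43  36  35
   36  35]
 [102 103  99  98  98  96  95  93  92  91  88  86  82  80  70  54  39  32
   31  33]
 [103 102 102  99  98  98  95  93  93  91  89  86  84  80  76  68  50  38
   41  42]]
```

Run:
```python
from h import *
g=lambda P:np.r_[proj("top",P)-(181,183.5),proj("side",P)-(255.1,144.7)]
r=least_squares(g,[.59,.44,.1]);print(r.x.round(4),r.fun.round(2))
I=cv2.imread("pics/t6.png");S=cv2.imread("pics/s6.png")
A=I[155:215,165:245];B=S[115:175,235:315]
cv2.imwrite("pics/g6.png",cv2.resize(np.hstack([A,B]),(800,300),interpolation=cv2.INTER_CUBIC))
```

```text
[0.5959 0.438  0.1074] [-0.03  0.22  0.27 -0.06]
```

View pics/g6.png

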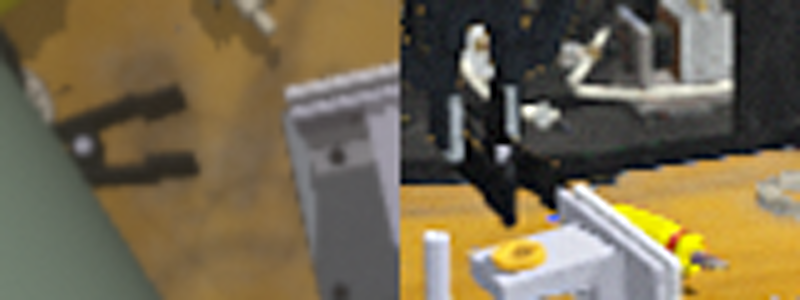

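Left crop: the jaws, with tips at (185,98) and (195,165), face the plate end at (286,101), a few degrees short of parallel and within about 1 mm of its line. I'll correct by about 2° and push on.

Emit:
{"api": "carry_out", "payload": {
  "targets": [
    [1,-0.015,0,0,0,0,0.022],
    [1,0.018,-0.1,0,0,0,0],
    [1,0.029,-0.157,0,0,0,0],
    [1,0.029,-0.157,0,0,0,0],
    [1,0,0,0,0,0,0],
    [1,0,0,0,0,0,0]
  ]
}}

```text
time_s: 10.57
position: [0.594, 0.4403, 0.0732]
tcp_rot: [-180.0, -0.0, 103.8]
contact_force: [-0.7, 0.5, -1.1]
opening: 0.276
grasp_force: 58.7
```

Emit:
{"api": "carry_out", "payload": {
  "targets": [
    [1,0.018,-0.1,0,0,0,0],
    [1,0.018,-0.1,0,0,0,0],
    [1,0.018,-0.1,0,0,0,0],
    [1,0.015,-0.073,0,0,0,0],
    [1,0,0,0,0,0,0],
    [1,0,0,0,0,0,0],
    [1,0,0,0,0,0,0]
  ]
}}

```text
time_s: 11.15
position: [0.5985, 0.413, 0.0726]
tcp_rot: [-180.0, 0.1, 103.9]
contact_force: [-1.2, -1.0, -0.9]
opening: 0.28
grasp_force: 59.0
```

Run:
```python
from h import *
o=manip.observe();print(o["time_s"],o["position"].round(4),o["tcp_rot"].round(2),o["contact_force"].round(2),o["moment"].round(2),o["opening"])
I={n:optics.camera(n) for n in("side","top")};cv2.imwrite("pics/t7.png",I["top"]);cv2.imwrite("pics/s7.png",I["side"])
for n in I:
    print(n,[(np.round(r["xyz"],3).tolist(),round(r["conf"],2)) for r in boxes_of(n,"spring_clamp")[:2]])
    u,v=np.round(proj(n,[.6068,.379,.107])).astype(int)
    w=I[n][v-8:v+9,u-8:u+9].min(2);print(u-8,v-8);print(w)
```

```text
11.15 [0.5985 0.413  0.0726] [-1.7995e+02  6.0000e-02  1.0391e+02] [-1.21 -1.03 -0.86] [-0.16  0.25 -0.05] 0.27992510979203084
side [([0.511, 0.145, 0.042], 0.74), ([0.598, 0.388, 0.101], 0.68)]
257 145
[[ 43  46  63  41  23  22  25  13  55 152 148  51  55  52  50  52  51]
 [ 34  28  44  37  12  14  18  18  53 150 157  51  42  33  28  36  36]
 [ 32  11  34  32   6  19  14  10  61 151 157  46  42  23  26  30  31]
 [ 32  16  41  39  12  16  12  16  68 156 159  57  41  24  35  28  31]
 [ 18  16  45  44   8  20  16  12  30 104 120  58  33  28  21  28  20]
 [  3  15  41  39  10  17  15  14   7  37  48  25  17   5  14  20  31]
 [  0  12  90 107   8  13  10   2   0   0   6  10  30  88 103  51  27]
 [  0  11  54  62  15  14  22 168 248 184  84 141 187 252 255 174 140]
 [  0  14  12  23  28  17  24 142 206 146  95 167 219 229 241 254 192]
 [  0  15  17  11  28  21  27 128 161  68  75 140 166 213 235 233 243]
 [ 13  12  17  15  16  30  20  62  86  48  94 135 127 149 205 232 220]
 [  9  18  19  14  11  28  26  26  19  32 102 141 130 125 141 191 218]
 [  3  15  15  15  17  21  22  21  11  20  94
[... 833 characters left out ...]
111 110 109 108 106 107 107 105 102 103 102 100  98  97  93]
 [112 112 110 110 109 109 109 107 106 106 105 104 101 100 100  97  95]
 [115 111 112 111 110 110 109 108 107 107 105 103 102 102 100  99  97]
 [113 112 112 112 111 110 109 108 108 107 105 104 104 102 100  99  97]
 [114 113 112 112 111 111 110 108 108 108 106 105 104 102 101 100  99]
 [113 114 113 113 111 111 110 110 109 108 106 106 105 103 102 101  99]
 [113 114 113 113 112 111 110 110 109 108 108 107 105 104 103 102 100]
 [114 114 113 113 112 112 112 109 110 108 108 107 106 106 103 103 102]
 [115 114 113 113 112 112 111 111 109 110 109 108 107 106 105 104 102]
 [115 115 114 114 113 112 111 111 110 110 110 109 108 106 105 104 103]]
```

Emit:
{"api": "carry_out", "payload": {
  "targets": [
    [0.68,0,0,0,0,0,0],
    [0.64,0,0,0,0,0,0],
    [0.6,0,0,0,0,0,0],
    [0.56,0,0,0,0,0,0],
    [0.52,0,0,0,0,0,0],
    [0.45,0,0,0,0,0,0],
    [0.35,0,0,0,0,0,0],
    [0.2,0,0,0,0,0,0],
    [0.2,0,0,0,0,0,0]
  ]
}}

```text
time_s: 12.1
position: [0.5991, 0.4141, 0.0733]
tcp_rot: [179.9, -0.0, 103.9]
contact_force: [-0.2, 0.5, -0.8]
opening: 0.8
grasp_force: 0.0
```

Emit:
{"api": "carry_out", "payload": {
  "targets": [
    [0.2,0,0,0.1,0,0,0],
    [0.2,0,0,0.3,0,0,0],
    [0.2,0,0,0.4,0,0,0],
    [0.2,0,0,0.4,0,0,0],
    [0.2,-0.3,0,0.5,0,0,0],
    [0.2,-0.5,0,0.2,0,0,0],
    [0.2,-0.5,0,0,0,0,0],
    [0.2,-0.5,0,0,0,0,0],
    [0.2,-0.4,0,0,0,0,0],
    [0.2,0,0,0,0,0,0]
  ]
}}

```text
time_s: 12.93
position: [0.4288, 0.4136, 0.2149]
tcp_rot: [-179.8, -0.0, 104.2]
contact_force: [0.3, -0.6, -0.1]
opening: 0.8
grasp_force: 0.0
```

Run:
```python
from h import *
o=manip.observe();print(o["time_s"],o["position"].round(4),o["tcp_rot"].round(2),o["contact_force"].round(2),o["opening"],o["joints"].round(1))
I={n:optics.camera(n) for n in("side","top")}
for n in I:
    cv2.imwrite(f"pics/{n}8.png",I[n])
    for t in("spring_clamp","upper_bracket","upper_bush"):print(n,t,[(np.round(r["xyz"],3).tolist(),round(r["conf"],2)) for r in boxes_of(n,t)[:2]])
A=I["top"][155:215,185:265];B=I["side"][130:190,230:310]
cv2.imwrite("pics/g8.png",cv2.resize(np.hstack([A,B]),(800,300),interpolation=cv2.INTER_CUBIC))
```

```text
12.9333 [0.4288 0.4136 0.2149] [-1.7984e+02 -3.0000e-02  1.0417e+02] [ 0.34 -0.58 -0.07] 0.8003820200002804 [ 3.680e+01  2.350e+01 -3.200e+00  6.330e+01  1.000e-01  1.126e+02]
side spring_clamp [([0.588, 0.394, 0.106], 0.67)]
side upper_bracket [([0.61, 0.282, 0.117], 0.76), ([0.511, 0.147, 0.041], 0.65)]
side upper_bush [([0.602, 0.284, 0.113], 0.78), ([0.511, 0.147, 0.041], 0.51)]
top spring_clamp []
top upper_bracket [([0.599, 0.292, 0.12], 0.82)]
top upper_bush [([0.599, 0.296, 0.113], 0.88)]
```

The clamp stays up at z≈0.106 and the bracket has moved back. Since my picture allowance is spent, I'll check the bush and rod numerically by colour centroid.

```bash
cat >> h.py <<'E'
def orange(im,c,w=9):
    u,v=np.round(c).astype(int);W=cv2.cvtColor(im[v-w:v+w+1,u-w:u+w+1],cv2.COLOR_BGR2HSV).astype(int)
    m=(abs(W[...,0]-20)<8)&(W[...,1]>190)&(W[...,2]>140);y,x=np.nonzero(m);return np.array([x.mean()+u-w,y.mean()+v-w]),m.sum()
E
python3 - <<'E'
from h import *
B=np.array([.5734,.2927,.12])
r={}
for k in("0","8"):
  for n in("side","top"):
    im=cv2.imread(f"pics/{n}{k}.png");r[n+k]=orange(im,proj(n,B));print(k,n,r[n+k],proj(n,B))
for k in "08":
    g=lambda P:np.r_[proj("top",P)-r["top"+k][0],proj("side",P)-r["side"+k][0]]
    s=least_squares(g,B);print(k,s.x.round(4),s.fun.round(2))
# long rod top row centroid now
im=cv2.imread("pics/side8.png").min(2).astype(int);u,v=np.round(proj("side",[.517,.213,.165])).astype(int);print(u,v);print(im[v-5:v+8,u-7:u+8])
im=cv2.imread("pics/top8.png").min(2).astype(int);u,v=np.round(proj("top",[.517,.213,.165])).astype(int);print(u,v);print(im[v-6:v+8,u-7:u+8])
E
```

```text
0 side (array([257.66666667, 162.95238095]), np.int64(63)) [259.83240143 163.2449907 ]
0 top (array([nan, nan]), np.int64(0)) [250.1303074  191.69786008]
8 side (array([256.80555556, 163.13888889]), np.int64(36)) [259.83240143 163.2449907 ]
8 top (array([nan, nan]), np.int64(0)) [250.1303074  191.69786008]h.py:18: RuntimeWarning: Mean of empty slice.
  m=(abs(W[...,0]-20)<8)&(W[...,1]>190)&(W[...,2]>140);y,x=np.nonzero(m);return np.array([x.mean()+u-w,y.mean()+v-w]),m.sum()
  ret = ret.dtype.type(ret / rcount)
Traceback (most recent call last):
ValueError: Residuals are not finite in the initial point.
```

```bash
cat >> h.py <<'E'
def orange(im,c,th=None,w=13):
    u,v=np.round(c).astype(int);W=im[v-w:v+w+1,u-w:u+w+1].astype(float);d=W[...,2]-W[...,0]
    th=th or .5*d[w-5:w+6,w-5:w+6].max();m=cv2.morphologyEx((d>th).astype(np.uint8),cv2.MORPH_CLOSE,np.ones((3,3)))
    n,l,s,ce=cv2.connectedComponentsWithStats(m);k=min(range(1,n),key=lambda i:np.hypot(*(ce[i]-w)) if s[i,4]>8 else 99)
    return ce[k]+[u-w,v-w],s[k].tolist()
E
python3 - <<'E'
from h import *
B=np.array([.5734,.2927,.12])
r={}
for k in("0","8"):
  for n in("side","top"):
    im=cv2.imread(f"pics/{n}{k}.png");r[n+k]=orange(im,proj(n,B));print(k,n,r[n+k],proj(n,B))
for k in "08":
    g=lambda P:np.r_[proj("top",P)-r["top"+k][0],proj("side",P)-r["side"+k][0]]
    s=least_squares(g,B);print(k,s.x.round(4),s.fun.round(2))
im=cv2.imread("pics/side8.png").min(2).astype(int);u,v=np.round(proj("side",[.517,.213,.165])).astype(int);print(u,v);print(im[v-5:v+6,u-6:u+7])
im=cv2.imread("pics/top8.png").min(2).astype(int);u,v=np.round(proj("top",[.517,.213,.165])).astype(int);print(u,v);print(im[v-6:v+7,u-6:u+7])
E
```

```text
0 side (array([255.48787879, 160.2969697 ]), [0, 0, 23, 27, 330]) [259.83240143 163.2449907 ]
0 top (array([250.74074074, 193.59259259]), [8, 9, 12, 12, 108]) [250.1303074  191.69786008]
8 side (array([254.00473934, 166.40758294]), [0, 2, 22, 25, 211]) [259.83240143 163.2449907 ]
8 top (array([250.33928571, 191.44642857]), [8, 7, 12, 12, 112]) [250.1303074  191.69786008]
0 [0.5656 0.2913 0.1295] [-0.11  0.95  1.04 -0.24]
8 [0.5682 0.2933 0.1145] [-0.37  3.28  3.57 -0.83]
241 162
[[ 85  84  80  87  90  89  89  84  80  81  77  75  73]
 [ 71  70  68  78  76  78  73  72  73  69  71  67  66]
 [ 62  62  58  59  58  56  55  51  53  55  52  61  61]
 [ 55  49  57  46  48  37  36  21  28  39  50  55  55]
 [ 55  55  55  43  94 204 241 205 196 122  43  53  54]
 [ 55  60  55  40 122 230 248 238 244 234  36  47  53]
 [ 52  45  49  38  91 167 189 193 213 208  25  45  48]
 [ 50  58  51  46  86 148 166 174 195 201  60  41  45]
 [ 53  49  53  43  83 149 167 176 196 203  65  39  44]
 [ 44  47  51  44  80 150 169 179 199 201  62  35  47]
 [ 59  57  48  44  79 143 165 181 200 203  67  42  51]]
291 215
[[ 72  74  74  74  74  73  73  74  73  72  72  67  64]
 [ 71  72  74  73  74  74  74  73  72  72  70  68  65]
 [ 71  72  72  74  77  85  85  82  71  70  71  68  66]
 [ 71  75  76  80 107 146 149 137  88  68  68  68  65]
 [ 74  78  78  94 152 165 167 162 127  83  72  70  69]
 [ 89  93  93 100 158 170 168 167 162 113  93  93  91]
 [ 99 101  99 101 143 162 168 165 150 112 101 100  99]
 [102 100 100  91 108 140 153 138 118 103 101 101 101]
 [102 102 100  85  83 101 111 105 102 101 102 102 102]
 [101 100  97  85  81  82  86  88  98 100 100 101 101]
 [ 99  98  95  82  80  80  83  90  97  98  99 100 100]
 [ 98  97  87  82  81  82  84  92  98 100  99  99 100]
 [ 99  92  82  82  80  83  86  96 100 101 101 101 102]]
```

Run:
```python
from h import *
im=cv2.imread("pics/top8.png").astype(int)
g=(im[...,1]-im[...,2]>12)&(im[...,1]-im[...,0]>-5)
a=np.radians(36.8)
for v in(200,230,260,290,320,350,380):
    k=np.nonzero(g[v,60:330])[0]+60
    if len(k)<5: print(v,len(k));continue
    for u in(k.max(),):
        out=[]
        for z in(.25,.35,.45,.55):
            P=onz("top",(u,v),z);out.append((P[0].round(3),P[1].round(3),(-P[0]*np.sin(a)+P[1]*np.cos(a)).round(3)))
        print(v,u,k.min(),len(k),[tuple(map(float,o)) for o in out])
print(onz("top",(250.34,191.45),.12),onz("top",(291,214),.165))
```

```text
200 115 60 53 [(0.537, 0.529, 0.102), (0.518, 0.494, 0.086), (0.499, 0.46, 0.07), (0.48, 0.426, 0.054)]
230 135 60 57 [(0.483, 0.49, 0.104), (0.47, 0.461, 0.087), (0.458, 0.431, 0.071), (0.446, 0.402, 0.055)]
260 128 60 69 [(0.43, 0.501, 0.144), (0.424, 0.47, 0.122), (0.418, 0.439, 0.101), (0.413, 0.409, 0.08)]
290 176 60 95 [(0.378, 0.416, 0.106), (0.379, 0.395, 0.09), (0.379, 0.375, 0.073), (0.38, 0.355, 0.057)]
320 196 87 107 [(0.328, 0.381, 0.109), (0.334, 0.365, 0.092), (0.341, 0.349, 0.075), (0.348, 0.333, 0.058)]
350 218 97 117 [(0.278, 0.344, 0.109), (0.291, 0.332, 0.092), (0.304, 0.321, 0.075), (0.316, 0.309, 0.058)]
380 237 109 123 [(0.229, 0.312, 0.113), (0.248, 0.305, 0.095), (0.267, 0.297, 0.078), (0.285, 0.289, 0.061)]
[0.5739086  0.29226503 0.12      ] [0.51886242 0.21232195 0.165     ]
```

Emit:
{"api": "carry_out", "payload": {
  "targets": [
    [0,0.186,-0.447,0.055,0,0,0],
    [0,0.186,-0.447,0.055,0,0,0],
    [0,0.186,-0.447,0.055,0,0,0],
    [0,0.186,-0.447,0.055,0,0,0],
    [0,0.186,-0.447,0.055,0,0,0],
    [0,0.186,-0.447,0.055,0,0,0],
    [0,0,0,0,0,0,0],
    [0,0,0,0,0,0,0],
    [0,0,0,0,0,0,0],
    [0,0,0,0,0,0,0]
  ]
}}

```text
time_s: 14.17
position: [0.5181, 0.2133, 0.238]
tcp_rot: [-180.0, -0.0, 104.0]
contact_force: [0.2, 1.4, 0.6]
opening: 1.0
grasp_force: 0.0
```

Emit:
{"api": "carry_out", "payload": {
  "targets": [
    [0,0,0,-0.3,0,0,0],
    [0,0,0,-0.3,0,0,0],
    [0,0,0,-0.3,0,0,0],
    [0,0,0,-0.3,0,0,0],
    [0,0,0,-0.3,0,0,0],
    [0,0,0,-0.08,0,0,0],
    [0,0,0,0,0,0,0],
    [0,0,0,0,0,0,0],
    [0,0,0,0,0,0,0]
  ]
}}

```text
time_s: 14.92
position: [0.5193, 0.2134, 0.1213]
tcp_rot: [179.9, -0.0, 104.0]
contact_force: [-0.8, -0.4, -0.6]
opening: 0.993
grasp_force: 0.0
```

Emit:
{"api": "carry_out", "payload": {
  "targets": [
    [0.5,0,0,0,0,0,0],
    [0.7,0,0,0,0,0,0],
    [0.8,0,0,0,0,0,0],
    [0.84,0,0,0,0,0,0],
    [0.9,0,0,0,0,0,0],
    [1,0,0,0,0,0,0],
    [1,0,0,0,0,0,0],
    [1,0,0,0,0,0,0]
  ]
}}

```text
time_s: 15.58
position: [0.5178, 0.2124, 0.1199]
tcp_rot: [-179.9, 0.0, 103.9]
contact_force: [-1.9, -0.1, 2.7]
opening: 0.095
grasp_force: 58.6
```

Run:
```python
from h import *
o=manip.observe();print(o["time_s"],o["position"].round(4),o["tcp_rot"].round(2),o["contact_force"].round(2),o["moment"].round(2),o["opening"],o["grasp_force"])
```

```text
15.5833 [0.5178 0.2124 0.1199] [-179.94    0.    103.93] [-1.85 -0.09  2.66] [-0.16  0.72 -0.02] 0.0950301130023811 58.56133282184601
```

Emit:
{"api": "carry_out", "payload": {
  "targets": [
    [1,0,0,0.06,0,0,0],
    [1,0,0,0.14,0,0,0],
    [1,0,0,0.25,0,0,0],
    [1,0,0,0.3,0,0,0],
    [1,0,0,0.3,0,0,0],
    [1,0,0,0.3,0,0,0],
    [1,0,0,0.28,0,0,0],
    [1,0,0,0,0,0,0],
    [1,0,0,0,0,0,0],
    [1,0,0,0,0,0,0]
  ]
}}

```text
time_s: 16.42
position: [0.5183, 0.2125, 0.2417]
tcp_rot: [-180.0, 0.0, 103.9]
contact_force: [-0.4, -0.6, -0.5]
opening: 0.091
grasp_force: 58.6
```

Emit:
{"api": "carry_out", "payload": {
  "targets": [
    [1,0.12,0.18,0,0,0,0],
    [1,0.15,0.22,0,0,0,0],
    [1,0.15,0.22,0,0,0,0],
    [1,0.15,0.22,0,0,0,0],
    [1,0.12,0.18,0,0,0,0],
    [1,0.05,0.04,0,0,0,0],
    [1,0,0,0,0,0,0],
    [1,0,0,0,0,0,0],
    [1,0,0,0,0,0,0],
    [1,0,0,0,0,0,0]
  ]
}}

```text
time_s: 17.25
position: [0.5734, 0.2912, 0.2421]
tcp_rot: [-180.0, 0.0, 103.9]
contact_force: [-0.3, 0.2, -0.9]
opening: 0.089
grasp_force: 58.6
```

Run:
```python
from h import *
o=manip.observe();print(o["time_s"],o["position"].round(4),o["tcp_rot"].round(2),o["contact_force"].round(2),o["moment"].round(2),o["opening"],o["grasp_force"])
I={n:optics.camera(n) for n in("side","top")}
for n in I:cv2.imwrite(f"pics/{n}9.png",I[n])
R=trace("side","guide_rod");print(len(R),[r["conf"] for r in R])
if R:
    y,x=np.nonzero(R[0]["pixels"]);print(x.min(),x.max(),y.min(),y.max())
P=[.5739,.2925,.137]
for n in I:
    c=np.round(proj(n,P)).astype(int);print(n,proj(n,P));w=I[n].min(2).astype(int)
    print(w[c[1]-16:c[1]+9,c[0]-8:c[0]+9])
```

```text
17.25 [0.5734 0.2912 0.2421] [-1.7997e+02  2.0000e-02  1.0389e+02] [-0.31  0.19 -0.92] [ 0.05 -0.02 -0.01] 0.08902464495473597 58.64332437515259
1 [0.72]
258 262 102 155
side [259.93268813 156.38364951]
[[ 62  64  59  60  53 104 164 171 181 204 144 119 103  64  38  51  72]
 [ 65  65  61  66  55 101 159 173 183 207 131  54  61  66  56  55  60]
 [ 62  60  59  57  48 103 168 171 181 206 130  55  66  73  71  68  67]
 [ 61  58  55  53  44  92 167 169 181 209 139  52  67  64  66  72  63]
 [ 51  50  50  54  49  98 167 169 187 194 105  39  69  61  69  67  68]
 [ 56  54  51  54  37  97 163 170 189 178  77  19  55  58  55  57  52]
 [ 34  38  39  37  23  84 167 170 189 179  79   2  42  46  33  33  35]
 [ 36  25  25  26  10  83 168 172 190 176  84   0  20  30  25  29  33]
 [ 26  41  46  27  10  89 161 168 187 184  83   0  13  17  26  29  31]
 [ 16  27  41  33  13  86 157 173 190 179  80   0  11  16  32  46  19]
 [  9  19  16  26  13  89 168 172 189 180  72   0   0   8  20  34  21]
 [ 22  13  16  11  15  73 153 173 191 198 147 143 162  88   9   9  28]
 [ 14  22  21  14   6  38 112 151 155 126  94
[... 1986 characters left out ...]
100 101 102 104 104 104 104 105 106 107 107 108 108 108 109]
 [100 101 101 101 103 103 104 104 105 105 105 106 106 107 108 109 109]
 [100 100 102 100 102 102 104 104 105 105 105 106 106 108 107 108 110]
 [ 99 101 100 102 103 103 104 104 103 103 105 106 106 106 107 108 109]
 [ 99 101 101 101 102 102 103 105 104 104 106 106 105 105 107 107 108]
 [100 100 101 101 101 102 103 104 104 105 105 106 106 106 106 107 108]
 [ 98 100 101 101 102 102 102 103 103 104 104 106 105 106 106 107 108]
 [ 98  99  99 101 101 101 103 103 103 105 104 106 106 104 107 106 107]
 [ 98  99 100 101 101 101 101 102 103 104 104 105 105 105 105 107 107]
 [ 97  98 100 101 101 102 102 102 104 103 103 105 106 105 106 107 107]]
```

The tapered end is down, with its tip at side pixel (259.4,156.5). That is about 1 mm short of the bush axis in x, so I'll correct and start threading slowly.

Emit:
{"api": "carry_out", "payload": {
  "targets": [
    [1,0.011,0.002,-0.06,0,0,0],
    [1,0,0,-0.1,0,0,0],
    [1,0,0,-0.06,0,0,0],
    [1,0,0,-0.05,0,0,0],
    [1,0,0,-0.05,0,0,0],
    [1,0,0,0,0,0,0],
    [1,0,0,0,0,0,0]
  ]
}}

```text
time_s: 17.98
position: [0.5744, 0.2921, 0.2176]
tcp_rot: [-179.9, 0.0, 103.9]
contact_force: [-0.2, -1.3, -0.3]
opening: 0.09
grasp_force: 58.6
```

```bash
cat > st.py <<'E'
from h import *
o=manip.observe();print(o["time_s"],o["position"].round(4),o["tcp_rot"].round(2),"F",o["contact_force"].round(2),"M",o["moment"].round(2),o["opening"].round(3),round(o["grasp_force"],1))
E
python3 st.py
```

```text
Traceback (most recent call last):
  File "st.py", line 2, in <module>
    o=manip.observe();print(o["time_s"],o["position"].round(4),o["tcp_rot"].round(2),"F",o["contact_force"].round(2),"M",o["moment"].round(2),o["opening"].round(3),round(o["grasp_force"],1))
                                                                                                                                              ^^^^^^^^^^^^^^^^^^
AttributeError: 'float' object has no attribute 'round'
```

Emit:
{"api": "carry_out", "payload": {
  "targets": [
    [1,0,0,-0.05,0,0,0],
    [1,0,0,-0.05,0,0,0],
    [1,0,0,0,0,0,0],
    [1,0,0,0,0,0,0]
  ]
}}

```text
time_s: 18.32
position: [0.5746, 0.2922, 0.2102]
tcp_rot: [-180.0, 0.0, 103.9]
contact_force: [-0.3, 0.2, -1.5]
opening: 0.092
grasp_force: 58.7
```

```bash
sed -i 's/o\["opening"\].round(3)/round(o["opening"],3)/' st.py; python3 st.py
```

```text
18.3167 [0.5746 0.2922 0.2102] [-1.7997e+02  1.0000e-02  1.0394e+02] F [-0.28  0.16 -1.52] M [-0.14  0.22  0.01] 0.092 58.7
```

Emit:
{"api": "carry_out", "payload": {
  "targets": [
    [1,0,0,-0.07,0,0,0],
    [1,0,0,-0.09,0,0,0],
    [1,0,0,-0.09,0,0,0],
    [1,0,0,-0.08,0,0,0],
    [1,0,0,0,0,0,0],
    [1,0,0,0,0,0,0],
    [1,0,0,0,0,0,0]
  ]
}}

```text
time_s: 18.9
position: [0.5744, 0.2922, 0.1855]
tcp_rot: [-179.9, 0.0, 103.9]
contact_force: [-0.8, -1.2, -1.7]
opening: 0.085
grasp_force: 58.6
```

```bash
python3 st.py
python3 - <<'E'
from h import *
a=optics.camera("side");cv2.imwrite("pics/s10.png",a);w=a.min(2).astype(int)
c=np.round(proj("side",[.5736,.2927,.08])).astype(int);print(proj("side",[.5736,.2927,.08]),proj("side",[.5736,.2927,.06]));print(c[0]-9,c[1]-12);print(w[c[1]-12:c[1]+14,c[0]-9:c[0]+10])
E
```

```text
18.9 [0.5744 0.2922 0.1855] [-179.94    0.    103.94] F [-0.84 -1.17 -1.72] M [-0.17  0.38  0.  ] 0.085 58.6
[260.2257724 178.9298877] [260.37452983 186.53545433]
251 167
[[122 130 125 173 179 181 231 190 174 231 226 231 232 232 219 211 210 199
  196]
 [131 125 126 135 178 224 245 235 228 231 218 215 194 188 183 174 171 177
  180]
 [ 96 122 130 126 134 172 209 213 195 190 190 179 168 175 177 174 178 180
  180]
 [ 31  96 128 130 124 139 179 182 171 182 180 181 180 185 182 186 178 181
  180]
 [ 27  35  72 128 121 139 175 188 189 185 181 187 185 183 182 183 178 178
  175]
 [ 28  19  23  71 118 144 174 192 188 190 187 190 186 183 177 176 176 175
  167]
 [ 36  45  24  30  65 134 173 196 190 188 182 167 153 172 174 173 148  91
  118]
 [ 52  40  43  35  38  68 105 132 172 182 174 130  49  71  82  83  67  32
   84]
 [ 45  45  37  41  37  43  34  66  79  90  76  62  24  28  33  39  46  35
   93]
 [ 42  38  43  44  41  43  32 122 148 154 148 128  36  42  45  45  43  38
   90]
 [ 39  42  44  50  38  41  33  83 152 156 150 116  33  45  50  50  55  46
   89]
 [ 40  40  50  41  44  37  38  34 116 
[... 477 characters left out ...]
  71  65  71  82  88 122 167 167 168 164 165
  168]
 [ 60  70 103 115 113  87  47  45  46  52  58  48  57  85 151 167 170 169
  169]
 [145 164 167 166 137  46  37  41  46  48  49  45  30  34  75 146 169 168
  167]
 [156 161 162 163 143  24  35  45  47  48  46  34  43  24  64 133 164 167
  166]
 [159 157 163 166 133  12  33  38  41  38  40  35  41  30  80 153 164 166
  167]
 [154 153 160 163 159  99  47  38  32  38  37  42  25  53 131 165 164 163
  162]
 [148 151 151 160 164 164 153 122  97  97 102 111 142 159 158 160 161 169
  176]
 [115 152 152 150 158 161 165 157 165 166 167 163 169 170 172 183 192 193
  194]
 [ 85 134 153 155 157 155 165 157 159 172 175 186 192 195 188 194 195 199
  196]]
```

The tip is at (260.2,179) and the lower bush centre at about (260.3,187), so they are on line. Continuing down.

Emit:
{"api": "carry_out", "payload": {
  "targets": [
    [1,0,0,-0.08,0,0,0],
    [1,0,0,-0.08,0,0,0],
    [1,0,0,-0.07,0,0,0],
    [1,0,0,-0.06,0,0,0],
    [1,0,0,-0.06,0,0,0],
    [1,0,0,0,0,0,0],
    [1,0,0,0,0,0,0]
  ]
}}

```text
time_s: 19.53
position: [0.5743, 0.2921, 0.1588]
tcp_rot: [-179.9, 0.0, 103.9]
contact_force: [-2.0, -0.5, -2.4]
opening: 0.087
grasp_force: 58.8
```

```bash
python3 st.py
```

```text
19.5333 [0.5743 0.2921 0.1588] [-179.92    0.    103.94] F [-1.98 -0.47 -2.42] M [-0.17  0.49  0.03] 0.087 58.8
```

Emit:
{"api": "carry_out", "payload": {
  "targets": [
    [1,-0.006,0,-0.04,0,0,0],
    [1,0,0,-0.08,0,0,0],
    [1,0,0,-0.08,0,0,0],
    [1,0,0,-0.08,0,0,0],
    [1,0,0,-0.07,0,0,0],
    [1,0,0,-0.034,0,0,0],
    [1,0,0,0,0,0,0],
    [1,0,0,0,0,0,0],
    [1,0,0,0,0,0,0],
    [1,0,0,0,0,0,0]
  ]
}}

```text
time_s: 20.37
position: [0.5739, 0.2922, 0.1305]
tcp_rot: [-179.9, 0.0, 103.9]
contact_force: [-3.4, 0.1, -3.1]
opening: 0.089
grasp_force: 58.7
```

```bash
python3 st.py
python3 - <<'E'
from h import *
a=optics.camera("side");cv2.imwrite("pics/s11.png",a);w=a.min(2).astype(int)
for z in(.025,.04,.01):print(z,proj("side",[.5736,.2927,z]))
c=np.round(proj("side",[.5736,.2927,.025])).astype(int);print(c[0]-8,c[1]-8);print(w[c[1]-8:c[1]+10,c[0]-8:c[0]+9])
print([(np.round(r["xyz"],3).tolist(),round(r["conf"],2)) for r in boxes_of("side","spring_clamp")[:2]],[(np.round(r["xyz"],3).tolist(),round(r["conf"],2)) for r in boxes_of("side","short_rod")[:2]])
c=np.round(proj("side",[.5736,.2927,.12])).astype(int);print(orange(a,c))
E
```

```text
20.3667 [0.5739 0.2922 0.1305] [-179.94    0.    103.94] F [-3.4   0.12 -3.06] M [-0.16  0.77  0.06] 0.089 58.7
0.025 [260.62683889 199.47011002]
0.04 [260.5199349  193.98429976]
0.01 [260.73193867 204.87106882]
253 191
[[154 157 161 170 164 164 163 164 162 163 163 175 172 183 196 193 194]
 [148 156 156 159 162 163 164 176 169 187 195 197 188 191 196 200 197]
 [143 155 154 147 172 190 188 193 189 192 195 195 191 197 191 195 197]
 [116 134 157 152 174 201 194 194 198 191 194 201 201 200 197 201 195]
 [ 98 109 135 154 175 197 200 193 194 199 200 200 199 178 151 146 161]
 [ 97  97 101 135 178 206 196 201 198 181 156 135 118 111 103  96 123]
 [101 102  94 108 153 191 185 189 178 142 103  95  90 101  95  98 104]
 [107 103 102  96 104 118 129 150 136 108  90  94 100 100 103 104  90]
 [101 100 104 100 101  94 114 132 113 101 102  97 106  96 101  98  97]
 [103 101  99 101  99 100  96 104 106  96  97 104 101 100 104 102 100]
 [103 100 100 104 106 101 100 101  96  99 102 103 105  98 102 103  98]
 [101 100 100  98 102 104 101 103 104 100 103 106 102  99 101 102 102]
 [101 100 104 100  97 105  98 102  96 103 102 103 102 103 101 104 104]
 [103  99 106 103  98 103 104 106  99 103 107 105 107 101 103  97 101]
 [103 101  98 107 103 103 100 105 107  97 104 103  99 102  99 105 100]
 [100 101  98 102 106 101 100 104 106 103 102  98 101 104 101  98  99]
 [ 95 104 102 104 102 101  97 101  99 103 101 103 102 100 101  97 101]
 [ 95 102 105 105 101 103 104 107 103 103 104  98 106 102 104 104 102]]
[([0.572, 0.29, 0.09], 0.15)] [([0.513, 0.153, 0.084], 0.5)]
(array([251.95209581, 165.51497006]), [0, 2, 18, 25, 167])
```

Emit:
{"api": "carry_out", "payload": {
  "targets": [
    [1,-0.006,0,0,0,0,0],
    [1,0,0,0,0,0,0],
    [1,0,0,0,0,0,0],
    [1,0,0,0,0,0,0]
  ]
}}

```text
time_s: 20.85
position: [0.5739, 0.2922, 0.1309]
tcp_rot: [180.0, 0.0, 103.9]
contact_force: [-2.9, -1.3, -2.6]
opening: 0.088
grasp_force: 58.7
```

```bash
python3 st.py
python3 - <<'E'
from h import *
a=optics.camera("side");S8=cv2.imread("pics/side8.png")
for n,im in(("after release",S8),("now",a)):
    print(n);print(im[146:164,255:275].min(2))
E
```

```text
20.85 [0.5739 0.2922 0.1309] [180.     0.   103.94] F [-2.88 -1.28 -2.64] M [-0.24  0.74  0.06] 0.088 58.7
after release
[[ 39  40  36  37  33  39  34  30  20  44  46  32  38  37  35  29  30  29
   37  42]
 [ 27  29  27  27  26  29  34  23  14  23  37  25  32  34  36  29  29  33
   34  38]
 [ 26  33  29  30  30  26  37  28   6  12  27  26  22  27  37  31  29  29
   26  38]
 [ 37  29  29  19  28  29  39  26  17  11   8  35  41  26  26  26  24  23
   34  26]
 [ 30  31  40  20  18  18  31  18   0   0  12  30  34  18  24   9  12  23
   23  36]
 [ 14  17  29  89 137 114  51  94 148 168  82   5   7  25  44  99 106  47
   33  41]
 [ 17  12  19  50  78  79  55  88 173 236 190   9  48 141 196 246 255 173
  137 107]
 [ 19  16  20  10  23  37  32  80 140 149  92  11  54 145 222 245 246 252
  195  77]
 [ 13  21  16  12  10  24  28  43  88  79   0   2  56 117 159 208 238 237
  248 234]
 [ 16  16  18  17  14  15  16  24  38  37  29  33  62 118 131 143 193 219
  210 235]
 [ 23  23  26  14  17  14  19  16  25  25  32  21  65 125 139 128 134 168
  212 239]
 [  7  14  14  21  17  20  20  11  16  22  1
[... 1386 characters left out ...]
 188 218
  208 236]
 [ 17  23   0 102 169 180 200 175  41  18  23  24  66 126 134 122 132 165
  213 238]
 [ 10  12   0 101 171 177 199 175  37  17   8  11  43 114 139 131 123 123
  151 214]
 [  0   0   0  94 176 176 198 175  25   7   3   0   4  42  98 122 120 127
  121 141]
 [ 42  24   0  84 169 171 196 172  15   0   0  50  96 124 192 224 226 186
  118 113]
 [ 44  42  23 111 156 174 187 194 127 165 233 231 230 227 230 234 235 233
  226 197]
 [ 46  49  52 124 153 166 187 212 186 240 242 235 235 233 232 229 229 230
  236 199]
 [ 97  75  66 125 148 168 184 196 109 175 238 226 226 228 227 227 227 229
  231 227]
 [ 77  43  39 117 138 161 175 207  86  65 172 228 225 225 228 226 228 229
  229 228]]
```

The clamp and bracket pixels are unchanged and everything is still, so I'll hand in.

```bash
python3 -c "
from bench import manip
print(manip.finish_job())"
```

```text
the job is handed in; nothing more can be done
None
```

I handed the job in at about 21 s of the 58 s limit, but the simulator returned no verdict. By my last readings, the clamp pinches the bracket at the left edge and the long rod, grooved end down, is held upright through both bushings with its end about 15 mm below the lower one.

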